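# Seat a blank in the drilling jig

## Task

Load the dark wooden blank into the drilling jig: before its middle reaches the yellow tape line, push it up until it lies flat along the aluminium fence, then, keeping it along the fence, slide it past the tape into the corner pocket of the red stop until it is fully home against the end wall. Push or drag it with the fingertips, flat on the board, without lifting it; leave the jar, the brass weight and the green dowel standing where they are, and finish with the hand clear.

Things in the scene. Friction and masses are not known exactly. Their poses are not given: they have to be found in the camera images.
- jig: Fixed plywood board, 260 x 440 x 15 mm. Origin on the bench; x across the fence, y along it, z up. Board spans x -100 to +160, y -220 to +220 mm, top at z 15. On it a straight aluminium fence, y -215 to +215: working face (looks to -x) at x = +60, 20 mm thick, 12 mm high above the board. Blank flat along the fence: middle at x = +38, axes parallel to the jig's.
- tape (a point): Point on the yellow tape line (paint-thin, 8 mm wide) where it meets the fence face, at board top height. The line crosses the board along jig x at jig y = 0.
- stop: Fixed red corner stop on the board, axes as the jig's; 120 to 180 mm past the tape (toward jig +y). Origin: on the board top in the inner corner of fence face (x = 0 here) and end wall face (y = 0, looks to -y). Walls 12 mm high. End wall x -78 to 0, 22 mm thick. Keeper wall parallel to the fence: inner face x = -47, 12 mm thick, y -32 to 0.
- pocket (a point): Where the middle of the blank's underside lies when fully home: stop x = -22, y = -32 mm, on the board. The pocket is 47 mm wide and 32 mm deep, open above and toward -y; from the keeper's end a guide flares outward, its inner face reaching stop x = -62, y = -56 mm (outer corner x = -73), so the mouth narrows from 62 to 47 mm. Half of the blank stays outside.
- blank: Loose dark wooden block, 44 (x) x 64 (y) x 18 mm high, 40 to 100 g, white dot amid its top. Origin: centre of its underside; z up. Starts flat on the board, on the -x side of the fence, before the tape (jig -y side), turned up to 0.6 rad from parallel; its 64 mm side goes along the fence. Slides with ordinary friction; stands 6 mm higher than fence and stop.
- jar: Bystander: loose glass jar with blue cap, 42 mm diameter, 52 mm high, standing on the board. Origin: centre of its underside.
- weight: Bystander: loose brass weight with a knob, 38 mm diameter, 48 mm high, standing on the board. Origin: centre of its underside.
- dowel: Bystander: loose green cylinder, 28 mm diameter, 50 mm high, standing on the board. Origin: centre of its underside. The three bystanders swap places: one on the -x side of the fence past the tape, about 120 mm from the fence face, two on the far (+x) side of the fence.
Things that resemble listed ones, but are neither listed nor needed, are in the scene too. Of the things shaped like the blank, the wooden one is meant.

How it is judged (in metres and radians):
On the way:
1. the blank lies along the fence (within 5 mm and 0.12 rad), its middle still before the tape (x of blank in the frame of jig above 0.033 m and angle between the y axis of blank and the y axis of jig, either way round below 0.12 rad and y of blank in the frame of jig below 0 m), for 0.2 s.
At the end, for the whole second after the job is handed in: The blank lies flat and at rest in the corner pocket: its end within 3.5 mm of the end wall, its long side within 4.5 mm of the fence and within 0.08 rad of parallel (y of blank in the frame of stop between -0.0355 and -0.029 m and x of blank in the frame of stop between -0.0265 and -0.018 m and angle between the y axis of blank and the y axis of stop, either way round below 0.08 rad and z of blank in the frame of stop below 0.003 m and angle between blank's own z axis and vertical below 0.06 rad and linear speed of blank below 0.01 m/s); the robot touches nothing.
It fails at once if the blank is lifted or tipped (more than 5 mm off the board, or over 0.3 rad) (z of blank in the frame of jig above 0.02 m or angle between blank's own z axis and vertical above 0.3 rad).
It fails at once if past the tape, the blank leaves the fence (its middle over 8 mm farther out than when flat along it, or over 0.25 rad off parallel) (y of blank in the frame of jig above 0 m and (x of blank in the frame of jig below 0.03 m or x of blank in the frame of jig above 0.046 m or angle between the y axis of blank and the y axis of jig, either way round above 0.25 rad)).
It fails at once if a bystander is moved more than 15 mm or knocked over (distance of any of jar, weight, dowel from where it was at the start of the episode above 0.015 m or angle between any of jar, weight, dowel's own z axis and vertical above 0.5 rad).
It also fails if it takes over 64 s, if anything falls off the work surface, if the arm or the gripper's body presses on something with over 40 N, if the wrist force passes 120 N, or if a joint passes its speed limit or range.

## Robot

A 6-joint arm with a two-finger parallel gripper is mounted at the origin on the work surface. World frame = base frame: x ahead of the robot, y to its left, z up, the work surface at z = 0. Lengths are in mm, angles in rad, forces in N, time in s.
With the tool pointing down it reaches from about 400 to 925 mm from the base axis. Payload 12.5 kg.
Tool frame: the origin (TCP) lies at the very end of the fingers, on their centre line; the grasp point (between the pads) lies 19 mm behind it (env.grip_point_offset is the distance from the TCP to the grasp point, in mm); z points along the fingers, y is the direction in which the jaws open and shut (so a half turn about z gives the same grasp; the last joint's range is limited). The gripper opens to 95 mm and grips with 3 to 60 N. Pads are 20 mm wide; open, the fingers measure 119 mm over their backs; the gripper's body (75 mm by 180 mm) begins 59 mm behind the grasp point.
Start: joints at [1.239, 0.491, 1.559, -0, 1.092, -0.106], TCP at [139.91, 609.157, 214.661] pointing down, gripper open.
Joint ranges: [-3.1, 3.1], [-0.84, 2.19], [0.05, 2.79], [-1.13, 4.28], [0.06, 2.93], [-2.69, 2.69]. Speed limits (rad/s): [2.22, 2.22, 2.79, 3.14, 3.14, 3.14].

## Interface

Orientations are given as [roll, pitch, yaw] about the fixed x, y, z axes, in that order (R = Rz(yaw) Ry(pitch) Rx(roll)).
In Python, from cell import env gives the robot as it stands.
- The arm moves only by the tool drive_tool, never from a script. Its argument "commands" is a list of rows, each an object of numbers: "dx", "dy", "dz": the shift along the world's x, y, z in mm; "yaw": the turn about the world's z in degrees. In form: [{"dx": .., "dy": .., "dz": .., "yaw": ..}, ...]. A call has 1 to 5 rows; each row shifts and turns the commanded pose from where the row before left it; what a row does not reach is not made up. A row lasts 1/12 s, in which the tool goes at most 41.7 mm and 7.16 degrees, less where a joint would pass 70% of its speed; a pose out of reach is approached as far as the arm can. A call with a gripper value outside its range is refused whole. "grip" is the opening, from 0 (shut) to 1 (fully open), set as the call begins (left out, the last holds). The fingers move at their own pace and stop on an object; the grip force is fixed at half the most. Time passes only in rows, so rows that do not move let the fingers close. It gives the time, the measured TCP pose, the force and the opening at its end, in the units of the state.
- env.state(): the state, without advancing time (a new reading comes with each control period).
- env.read_camera(name): name is "scene" or "side" or "wrist"; returns the picture (420x560x3 uint8, red, green, blue); there is no depth.
- env.calibration(name): a dict with "intrinsics" (3x3 intrinsics, pixels), "rvec" (rotation vector, rad) and "tvec" (3), from world to camera coordinates, as OpenCV has them. Camera axes: x right, y down, z forward; pixel columns grow to the right and rows downward; lengths in mm; the calibration is good to about 2 mm. A picture is of the moment at which its call begins: read the wrist's pose just before it. calibration takes no time and is no camera call; for the wrist camera it gives the pose at the moment of the call.
- env.job_done(): hands the job in, once; it reports no verdict.
Trained networks look in the newest picture that a camera, given by its name, has taken for a name from the list of things; names that differ only in an ending like _2 or _b are one class to them, and where a whole thing is asked for, a point or a joint stands for the part that bears it (a point fixed in the world has none). Each returns a list of dicts, best first, with "conf" (0 to 1); they miss things now and then, are a little off and sometimes report something else, mostly with a low value. They report only what shows in the picture. A call takes as long as a camera call. They do not tell look-alikes from the thing itself.
- env.trace(query, camera): "pixels" (420x560 bool, what is visible of it) and "pixel" ([column, row] in pixels, amid what is visible of it).
- env.place_of(query, camera): "pixel" ([column, row] in pixels: a listed point, or the origin of a listed thing).
The state is a dict: "t": time; "joints": joint angles; "qvel": joint speeds; "tau": joint torques, N m; "eef_pos": TCP position; "tcp_rot": TCP orientation; "ft_force": force on the tool from outside, world axes, zero at the start; "moment": the same for the moment, N m; "opening": opening from 0.0 (shut) to 1.0 (fully open).
Only numpy, scipy, OpenCV 4.12 (cv2) and the standard library are available. Lean on these libraries where they do the work, as an engineer would, in place of code of your own. Each camera call takes 0.05 s, during which the arm holds its last target.

## Working session

There is one attempt and no reset: what is moved stays moved. The work goes in short steps, Python scripts to look and compute and a tool call to move; the robot and the scene stay as the last step left them, time stands still between calls to the robot, and variables do not carry over. Pictures are saved under pics/ and viewed, and the job is handed in when it is done.

Besides the shell and the picture viewer there is one more tool, called as name([rows], argument=value, ...), one row to a line, values as JSON. drive_tool: Moves the arm, as the interface text tells. Its arguments: {"type":"object","properties":{"commands":{"type":"array"},"grip":{"type":"number"}},"required":["commands"]}

```bash
mkdir -p pics; ls; python3 - <<'E'
from cell import env
import cv2,numpy as np
print(env.state())
for n in ["scene","side","wrist"]:
    im=env.read_camera(n); cv2.imwrite(f"pics/{n}0.png",im[:,:,::-1])
    c=env.calibration(n); print(n,c)
    for q in ["blank","jig","tape","stop","pocket","jar","weight","dowel"]:
        r=env.place_of(q,n)
        print(q,[(np.round(d["pixel"],1).tolist(),round(d["conf"],2)) for d in r])
E
```

```text
pics
{'t': 0.0, 'joints': array([ 1.23938146e+00,  4.91547097e-01,  1.55946892e+00,  2.89030010e-05,
        1.09168229e+00, -1.05588599e-01]), 'qvel': array([0.00090605, 0.00078254, 0.00078199, 0.00151295, 0.00021726,
       0.00055053]), 'tau': array([-1.03343998e-03, -6.12629914e+01, -2.58183807e+01,  6.92420569e-02,
        4.81976126e-02, -1.18487928e-04]), 'eef_pos': array([139.82762381, 608.90292941, 214.06278271]), 'tcp_rot': array([-3.14049586e+00, -1.42018805e-04,  2.91575297e+00]), 'ft_force': array([-0.64079095, -0.24561551,  1.21238642]), 'moment': array([-0.04796617,  0.03657687,  0.01488864]), 'opening': 1.0013100013135647}
scene {'intrinsics': array([[476.41146521,   0.        , 280.04127401],
       [  0.        , 476.41146521, 210.32868703],
       [  0.        ,   0.        ,   1.        ]]), 'rvec': array([ 1.19706358,  2.30970123, -0.98850922]), 'tvec': array([ 331.47122174, -240.44770016, 1264.0443552 ])}
blank [([215.6, 141.5], 0.95), ([198.9, 176.4], 0.81), ([285.8, 149.6], 0.66), ([157.1, 200.0], 0.65), ([252.1, 204.1], 0.64)]
jig [([301.4, 236.8], 0.59), ([3
[... 545 characters left out ...]
0.97), ([304.4, 355.4], 0.83), ([205.2, 312.3], 0.73), ([299.0, 248.1], 0.69), ([408.8, 286.8], 0.59)]
jig [([262.1, 218.2], 0.75)]
tape [([287.9, 204.6], 0.57)]
stop [([250.0, 180.8], 0.53)]
pocket [([250.0, 185.8], 0.61)]
jar [([292.3, 185.4], 0.7), ([265.1, 220.6], 0.28)]
weight [([224.9, 212.5], 0.63)]
dowel [([340.2, 217.2], 0.56)]
wrist {'intrinsics': array([[330.37222711,   0.        , 279.91762567],
       [  0.        , 330.37222711, 213.14910568],
       [  0.        ,   0.        ,   1.        ]]), 'rvec': array([-2.27056642, -1.80734766, -0.26709154]), 'tvec': array([-625.86969651,  -32.44510205,  390.6151385 ])}
blank []
jig []
tape []
stop []
pocket []
jar []
weight []
dowel []
```

View pics/scene0.png

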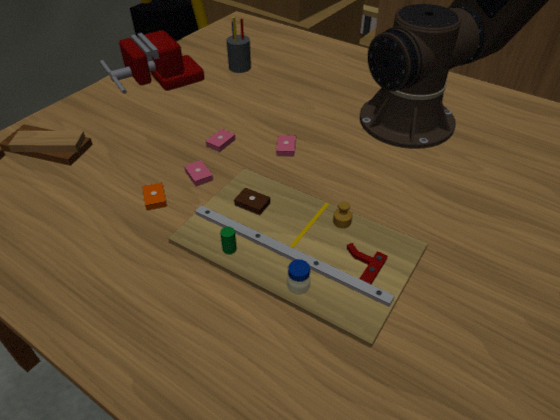

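View pics/side0.png

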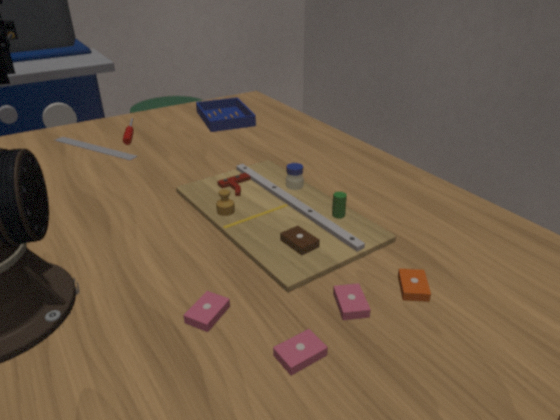

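View pics/wrist0.png

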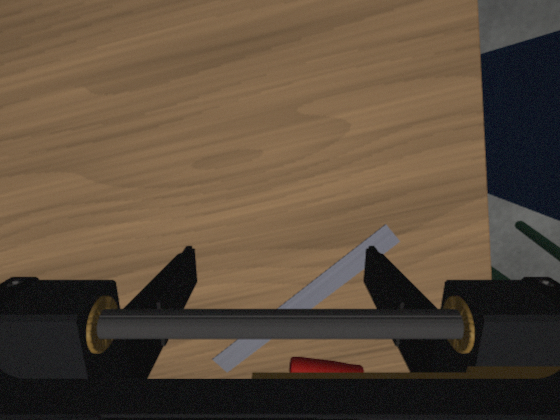

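The scene view shows the dark blank at (252,201), the tape crossing (293,245), the red stop at (372,263), and the brass weight at (343,215) on the near side. The jar and dowel are beyond the fence. I'll zoom in to get keypoints.

```bash
python3 - <<'E'
import cv2
a=cv2.imread("pics/scene0.png")[165:335,160:435]; cv2.imwrite("pics/sc_z.png",cv2.resize(a,None,fx=2.9,fy=2.9,interpolation=cv2.INTER_CUBIC))
a=cv2.imread("pics/side0.png")[150:290,165:400]; cv2.imwrite("pics/si_z.png",cv2.resize(a,None,fx=3.4,fy=3.4,interpolation=cv2.INTER_CUBIC))
E
```

```text
(no output)
```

View pics/sc_z.png

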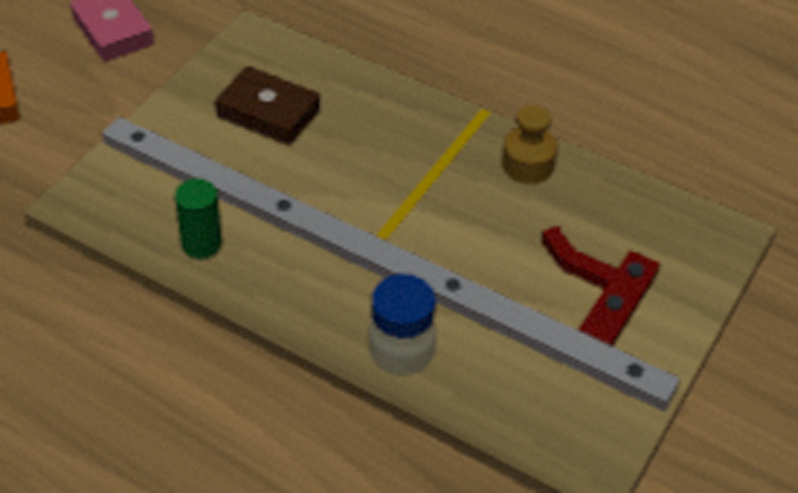

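View pics/si_z.png

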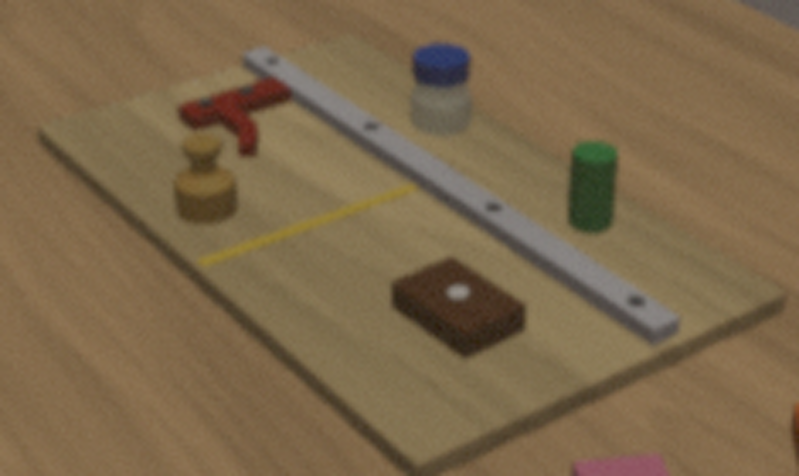

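```bash
cat > h.py <<'E'
import numpy as np,cv2
from scipy.optimize import least_squares
def proj(c,P):
    return cv2.projectPoints(np.asarray(P,float).reshape(-1,3),c["rvec"],c["tvec"],c["intrinsics"],None)[0][:,0]
def tf(p,P):
    P=np.asarray(P,float).reshape(-1,3);c,s=np.cos(p[2]),np.sin(p[2])
    return np.c_[p[0]+c*P[:,0]-s*P[:,1],p[1]+s*P[:,0]+c*P[:,1],P[:,2]]
def onplane(c,px,z):
    R=cv2.Rodrigues(c["rvec"])[0]; n=cv2.undistortPoints(np.array(px,float).reshape(-1,1,2),c["intrinsics"],None)[:,0]
    C=-R.T@np.ravel(c["tvec"]); d=np.c_[n,np.ones(len(n))]@R
    return C+d*((z-C[2])/d[:,2])[:,None]
E
cat > fit.py <<'E'
from cell import env
from h import *
cs,cd=env.calibration("scene"),env.calibration("side")
A=np.array([[-100,-220,15],[160,-220,15],[-100,220,15],[60,-215,27],[80,-215,27],[60,215,27],[-100,0,15]])
a=np.array([[248,12],[27,217],[775,232],[119,118],[104,133],[679,381],[487,112]])/2.9+[160,165]
B=np.array([[-100,-220,15],[160,-220,15],[-100,220,15],[60,-215,27],[80,-215,27],[60,215,27],[80,215,27],[60,0,15],[-100,0,15]])
b=np.array([[420,466],[784,297],[40,132],[655,328],[678,318],[246,56],[264,48],[414,187],[205,262]])/3.4+[165,150]
f=lambda p:np.r_[(proj(cs,tf(p,A))-a).ravel(),(proj(cd,tf(p,B))-b).ravel()]
m=onplane(cs,a[:3],15);v=m[2]-m[0];y0=np.arctan2(v[1],v[0])-np.pi/2
r=least_squares(f,[*m[:3,:2].mean(0),y0],x_scale=[100,100,1]);J=r.x
print("jig",J,np.round(r.fun,1))
for g in (lambda p:(proj(cs,tf(p,A))-a).ravel(),lambda p:(proj(cd,tf(p,B))-b).ravel()):
    print("each",least_squares(g,J,x_scale=[100,100,1]).x)
# blank
D=np.array([[-22,-32,18],[22,-32,18],[22,32,18],[-22,32,18],[0,0,18.]]);D[:,2]+=15
s=np.array([[248,68],[217,102],[287,132],[319,98],[267,96]])/2.9+[160,165]
print("blank corners scene",onplane(cs,s,33)[:,:2].round(1).tolist())
t=np.array([[466,338],[524,308],[450,260],[393,292],[458,292]])/3.4+[165,150]
print("blank corners side",onplane(cd,t,33)[:,:2].round(1).tolist())
Ji=lambda P:(np.asarray(P)[:,:2]-J[:2])@np.array([[np.cos(J[2]),-np.sin(J[2])],[np.sin(J[2]),np.cos(J[2])]])
print(Ji(onplane(cs,s,33)).round(1).tolist());print(Ji(onplane(cd,t,33)).round(1).tolist())
for n,c in(("scene",cs),("side",cd)):
    for q in["weight","jar","dowel","stop","tape","pocket"]:
        for d in env.place_of(q,n)[:1]: print(n,q,Ji(onplane(c,d["pixel"],15)).round(1).tolist())
E
python3 fit.py
```

```text
jig [5.08269056e+02 1.12139005e+01 4.55611493e-02] [-2.1 -1.7 -3.2 -2.7  0.1 -1.5 -1.2 -1.3 -2.3 -0.8 -0.9 -0.6 -0.4 -1.4
 -1.8 -2.4  0.5 -3.1 -1.  -3.8 -1.1 -1.3  0.2 -2.  -1.1 -2.4  0.6 -2.
  0.5 -1.7 -3.3 -0.6]
each [5.09175156e+02 1.52750970e+01 4.60947811e-02]
each [5.05772523e+02 4.91720259e+00 4.76048670e-02]
blank corners scene [[489.1, -149.9], [530.9, -145.1], [526.9, -85.2], [485.5, -87.7], [505.3, -119.6]]
blank corners side [[482.3, -165.0], [524.2, -159.1], [517.9, -97.9], [473.6, -107.9], [503.3, -127.1]]
[[-26.5, -160.0], [15.5, -157.2], [14.2, -97.2], [-27.2, -97.8], [-8.9, -130.6]]
[[-34.0, -174.9], [8.2, -170.8], [4.7, -109.4], [-40.1, -117.4], [-11.3, -137.9]]
scene weight [[-70.4, 52.0]]
scene jar [[125.2, 67.9]]
scene dowel [[114.4, -97.1]]
scene stop [[51.0, 146.2]]
scene tape [[60.8, -5.4]]
scene pocket [[37.7, 113.8]]
side weight [[-68.5, 44.3]]
side jar [[118.6, 61.4]]
side dowel [[114.5, -109.5]]
side stop [[51.5, 138.3]]
side tape [[57.9, -5.2]]
side pocket [[38.0, 116.5]]
```

```bash
cat > ov.py <<'E'
from h import *
def box(x0,x1,y0,y1,z0,z1):
    return [np.array([[x0,y0,z],[x1,y0,z],[x1,y1,z],[x0,y1,z]]) for z in (z0,z1)]
def draw(im,c,J,bl=None,off=(0,0),f=3):
    o=np.array(off)
    def poly(P,col,p=J):
        q=(proj(c,tf(p,P))-o+0.5)*f-0.5; cv2.polylines(im,[np.round(q*8).astype(np.int32)],True,col,1,cv2.LINE_AA,3)
    poly(box(-100,160,-220,220,0,15)[1],(255,255,0)); poly(box(60,80,-215,215,15,27)[1],(255,0,255))
    poly(np.array([[60,-4,15],[-100,-4,15],[-100,4,15],[60,4,15]]),(0,255,0))
    if bl is not None:
        for b in box(-22,22,-32,32,15,33): poly(b,(255,255,255),bl)
E
python3 - <<'E'
from cell import env
from ov import *
exec(open("fit.py").read().split("# blank")[0])
Js=least_squares(lambda p:(proj(cs,tf(p,A))-a).ravel(),J,x_scale=[100,100,1]);Jd=least_squares(lambda p:(proj(cd,tf(p,B))-b).ravel(),J,x_scale=[100,100,1])
print(Js.fun.round(1),Jd.fun.round(1))
for n,c,(x0,y0,x1,y1) in(("scene",cs,(160,165,420,335)),("side",cd,(165,150,400,290))):
    im=cv2.resize(cv2.imread(f"pics/{n}0.png")[y0:y1,x0:x1],None,fx=3,fy=3,interpolation=cv2.INTER_CUBIC)
    draw(im,c,(Js if n=="scene" else Jd).x,None,(x0,y0),3); cv2.imwrite(f"pics/ov_{n}.png",im)
E
```

```text
jig [5.08269056e+02 1.12139005e+01 4.55611493e-02] [-2.1 -1.7 -3.2 -2.7  0.1 -1.5 -1.2 -1.3 -2.3 -0.8 -0.9 -0.6 -0.4 -1.4
 -1.8 -2.4  0.5 -3.1 -1.  -3.8 -1.1 -1.3  0.2 -2.  -1.1 -2.4  0.6 -2.
  0.5 -1.7 -3.3 -0.6]
each [5.09175156e+02 1.52750970e+01 4.60947811e-02]
each [5.05772523e+02 4.91720259e+00 4.76048670e-02]
[-1.  -0.9 -2.1 -1.5  1.9 -0.4 -0.  -0.2 -1.1  0.3  1.1  0.8  1.  -0.4] [-0.7  0.1  1.9 -1.3 -1.1 -2.4  0.3  0.7  1.5 -0.1 -0.9 -1.2  0.7 -0.8
  1.1 -0.1 -3.   1.3]
```

View pics/ov_scene.png

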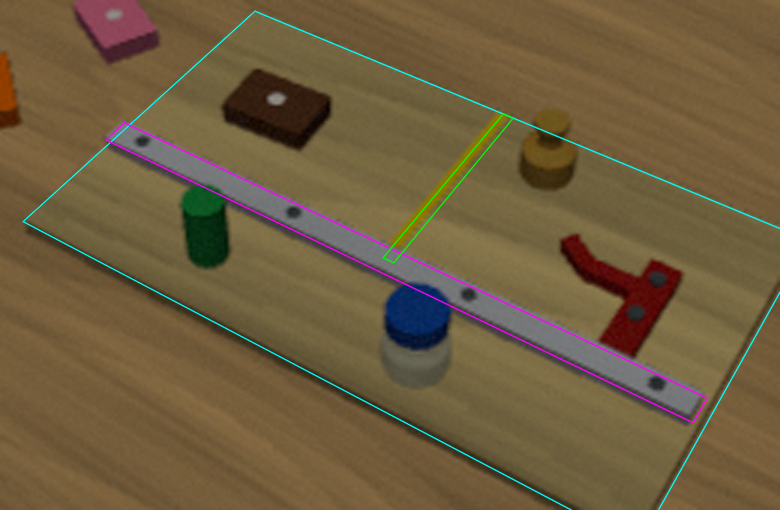

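View pics/ov_side.png

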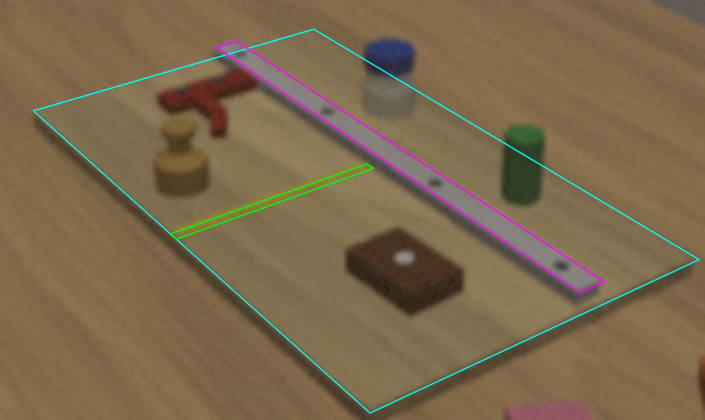

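The two fits differ by about 10 mm in y, so I'll get a closer view with the wrist camera. First, its geometry.

```bash
python3 - <<'E'
from cell import env
from h import *
c=env.calibration("wrist");s=env.state();R=cv2.Rodrigues(c["rvec"])[0];C=-R.T@c["tvec"]
print(C,s["eef_pos"],R[2]); 
print(onplane(c,[[0,0],[560,0],[280,213],[0,250],[560,250]],15).round())
y=s["tcp_rot"][2];print(y)
from scipy.spatial.transform import Rotation as Ro
T=Ro.from_euler("xyz",s["tcp_rot"]).as_matrix();print("cam in tool",T.T@(C-s["eef_pos"]),"axis in tool",T.T@R[2],"T",T.round(2).tolist())
E
```

```text
[ 60.90009092 627.71442638 384.19955865] [139.89907746 609.15524828 214.64850036] [ 0.28069607 -0.06334059 -0.95770438]
[[-104.  386.   15.]
 [  18.  919.   15.]
 [ 169.  603.   15.]
 [ 139.  264.   15.]
 [ 290.  923.   15.]]
2.915806334527124
cam in tool [  81.15110135    0.41151904 -169.54991517] axis in tool [-0.28776501  0.00105576  0.95770047] T [[-0.97, 0.22, -0.0], [0.22, 0.97, 0.0], [0.0, 0.0, -1.0]]
```

drive_tool([
  {"dx":25,"dy":-32,"yaw":5},
  {"dx":25,"dy":-32,"yaw":5},
  {"dx":25,"dy":-32,"yaw":5},
  {"dx":25,"dy":-32},
  {"dx":25,"dy":-32},
])

```text
invalid input
```

drive_tool([
  {"dx":25,"dy":-32},
  {"dx":25,"dy":-32},
  {"dx":25,"dy":-32},
  {"dx":25,"dy":-32},
  {"dx":25,"dy":-32},
])

```text
invalid input
```

drive_tool([
  {"dx":25,"dy":-32},
  {"dx":25,"dy":-32},
  {"dx":25,"dy":-32},
  {"dx":25,"dy":-32},
  {"dx":25,"dy":-32},
])

```text
invalid input
```

drive_tool([
  {"dx":25,"dy":-32},
  {"dx":25,"dy":-32},
  {"dx":25,"dy":-32},
  {"dx":25,"dy":-32},
  {},
])

```text
invalid input
```

```bash
python3 - <<'E'
from cell import env
from h import *
import pickle
s=env.state();c=env.calibration("wrist");im=env.read_camera("wrist");cv2.imwrite("pics/w1.png",im[:,:,::-1]);pickle.dump(c,open("w1.pkl","wb"))
print(s["t"],s["eef_pos"],s["tcp_rot"],s["joints"])
E
```

```text
1.95 [139.89907746 609.15524828 214.64850036] [ 3.14153882e+00 -1.38165594e-05  2.91580633e+00] [ 1.23940757e+00  4.90921038e-01  1.55889816e+00  2.18763526e-05
  1.09172138e+00 -1.05612524e-01]
```

View pics/w1.png

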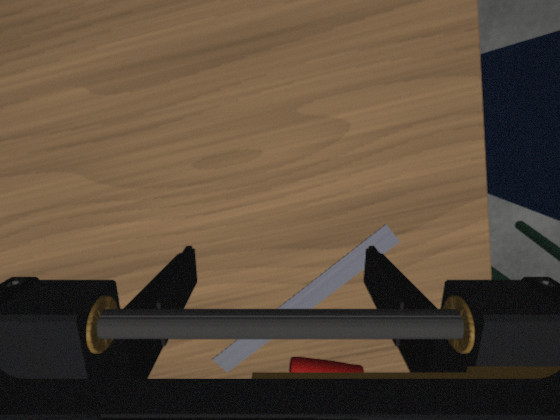

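The arm hasn't moved; every call came back "invalid input". It may want all four numbers in each row.

drive_tool([
  {"dx":25,"dy":-32,"dz":0,"yaw":5},
  {"dx":25,"dy":-32,"dz":0,"yaw":5},
  {"dx":25,"dy":-32,"dz":0,"yaw":5},
  {"dx":25,"dy":-32,"dz":0,"yaw":0},
  {"dx":25,"dy":-32,"dz":0,"yaw":0},
])

```text
t: 2.42
eef_pos: [265.6, 447.6, 214.8]
tcp_rot: [3.141, 0.0, -3.104]
ft_force: [0.5, 0.6, 0.4]
opening: 1.001
```

drive_tool([
  {"dx":25,"dy":-32,"dz":0,"yaw":0},
  {"dx":25,"dy":-32,"dz":0,"yaw":0},
  {"dx":25,"dy":-32,"dz":0,"yaw":0},
  {"dx":25,"dy":-32,"dz":0,"yaw":0},
  {"dx":25,"dy":-32,"dz":0,"yaw":0},
])

```text
t: 2.83
eef_pos: [390.8, 287.4, 214.9]
tcp_rot: [3.141, 0.001, -3.105]
ft_force: [0.4, 1.0, -1.1]
opening: 0.996
```

drive_tool([
  {"dx":25,"dy":-32,"dz":0,"yaw":0},
  {"dx":25,"dy":-32,"dz":0,"yaw":0},
  {"dx":25,"dy":-32,"dz":0,"yaw":0},
  {"dx":25,"dy":-32,"dz":0,"yaw":0},
  {"dx":25,"dy":-32,"dz":0,"yaw":0},
])

```text
t: 3.25
eef_pos: [515.9, 127.3, 214.9]
tcp_rot: [3.141, 0.0, -3.106]
ft_force: [-0.2, 1.2, 0.3]
opening: 0.998
```

drive_tool([
  {"dx":25,"dy":-32,"dz":0,"yaw":0},
  {"dx":25,"dy":-32,"dz":0,"yaw":0},
  {"dx":25,"dy":-32,"dz":0,"yaw":0},
  {"dx":25,"dy":-32,"dz":0,"yaw":0},
  {"dx":0,"dy":0,"dz":0,"yaw":0},
])

```text
t: 3.67
eef_pos: [618.3, -4.1, 214.1]
tcp_rot: [-3.141, 0.002, -3.11]
ft_force: [-0.4, -0.5, -0.4]
opening: 0.998
```

```bash
python3 - <<'E'
from cell import env
from h import *
import pickle
s=env.state();c=env.calibration("wrist");im=env.read_camera("wrist");cv2.imwrite("pics/w2.png",im[:,:,::-1]);pickle.dump(c,open("w2.pkl","wb"))
print(s["t"],s["eef_pos"],s["tcp_rot"],s["joints"])
E
```

```text
3.6667 [618.27016591  -4.11918485 214.13378024] [-3.14052395e+00  1.55675552e-03 -3.10952373e+00] [-1.13082469e-01  4.81163802e-01  1.57793301e+00 -9.43286207e-04
  1.08080106e+00 -1.71550367e+00]
```

View pics/w2.png

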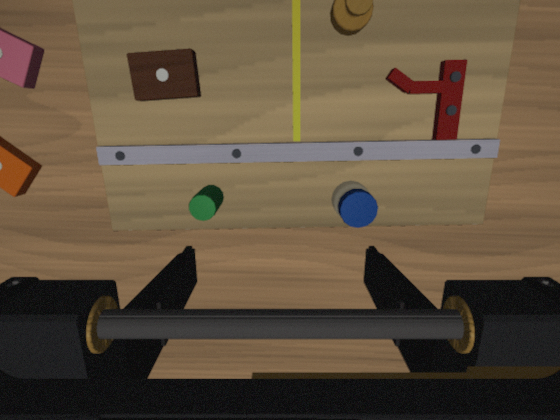

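The wrist view is clear: blank centred at (164,75), tape meeting the fence near (297,142), and the stop's end wall at about x=438–462. I'll zoom in for the fits.

```bash
python3 - <<'E'
import cv2
a=cv2.imread("pics/w2.png")
cv2.imwrite("pics/w2a.png",cv2.resize(a[20:240,75:305],None,fx=3.4,fy=2.7,interpolation=cv2.INTER_CUBIC)) if 0 else None
cv2.imwrite("pics/w2a.png",cv2.resize(a[30:180,80:280],None,fx=4,fy=4,interpolation=cv2.INTER_CUBIC))
cv2.imwrite("pics/w2b.png",cv2.resize(a[90:240,80:280],None,fx=4,fy=4,interpolation=cv2.INTER_CUBIC))
cv2.imwrite("pics/w2c.png",cv2.resize(a[40:180,330:530],None,fx=4,fy=4,interpolation=cv2.INTER_CUBIC))
E
```

```text
(no output)
```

View pics/w2a.png

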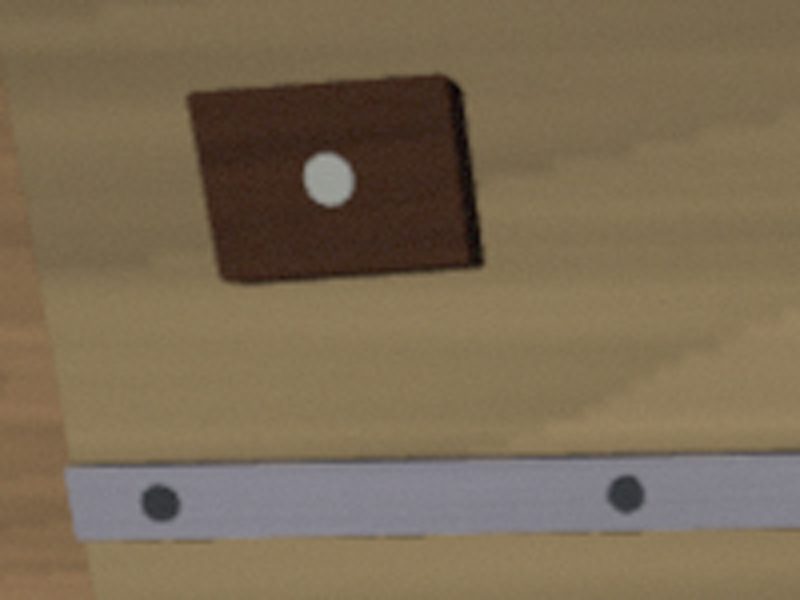

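View pics/w2c.png

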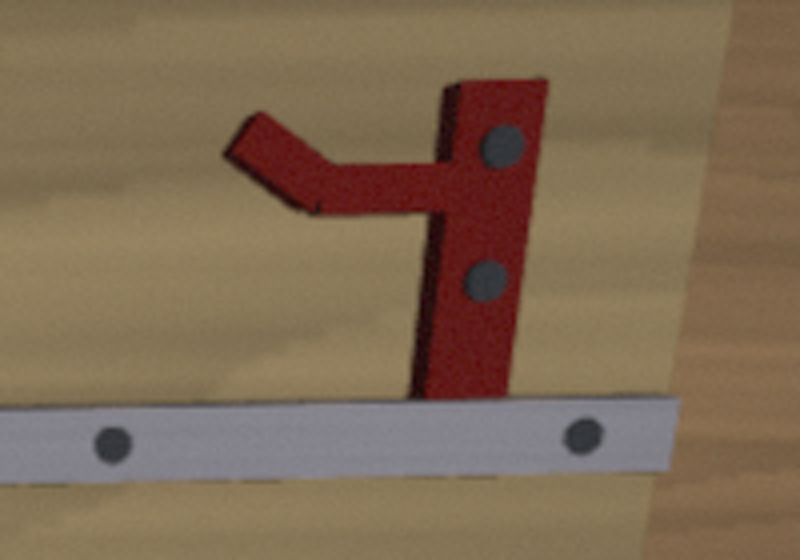

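```bash
cat > fitw.py <<'E'
from ov import *
import pickle
def fitjig(c,P,px,Ps,pxs,J0=(508,10,.046,150)):
    def f(p):
        Q=Ps.astype(float).copy();Q[:,1]+=p[3]
        return np.r_[(proj(c,tf(p,P))-px).ravel(),(proj(c,tf(p,Q))-pxs).ravel()]
    r=least_squares(f,J0,x_scale=[100,100,1,100]);return r
def fitblank(c,D,px,p0,z=33):
    r=least_squares(lambda p:(proj(c,tf(p,D))-px).ravel(),p0,x_scale=[100,100,1]);return r
def injig(J,w):
    d=np.asarray(w[:2])-J[:2];c,s=np.cos(J[2]),np.sin(J[2]);return np.array([c*d[0]+s*d[1],-s*d[0]+c*d[1]])
D=np.array([[-22,-32,33],[22,-32,33],[-22,32,33],[22,32,33],[0,0,33.]])
E
python3 - <<'E'
from fitw import *
c=pickle.load(open("w2.pkl","rb"))
P=np.array([[60,-215,27],[80,-215,27],[60,215,27],[80,215,27]]);px=np.array([[96.5,146.2],[99.2,165],[500,139.5],[497,157.5]])
Ps=np.array([[-18,0,27],[-18,22,27],[60,0,27],[60,22,27],[13,-32,27]]);pxs=np.array([[445.5,61],[466.8,60],[437,140],[457,139.5],[410,93.5]])
r=fitjig(c,P,px,Ps,pxs);J=r.x;print(J,r.fun.round(1))
pb=np.array([[127.5,53.8],[135.5,100.5],[192,49.2],[197.5,96.8],[162.5,75]])
b=fitblank(c,D,pb,[500,-120,0.05]);print(b.x,b.fun.round(1),injig(J,b.x),b.x[2]-J[2])
pickle.dump((J,b.x),open("J.pkl","wb"))
im=cv2.resize(cv2.imread("pics/w2.png")[0:240,70:540],None,fx=1.7,fy=1.7,interpolation=cv2.INTER_CUBIC);draw(im,c,J,b.x,(70,0),1.7);cv2.imwrite("pics/ovw2.png",im)
print("weight",injig(J,onplane(c,[[352,12]],50)[0]))
E
```

```text
[5.06537832e+02 1.04579122e+01 4.92629264e-02 1.46402954e+02] [-1.3  0.3 -0.7  0.3  1.1 -0.2  0.9  0.8 -0.  -1.1  1.  -0.5 -1.   0.4
 -0.1  0.6  0.   0.3]
[ 5.05090123e+02 -1.22368070e+02  9.05613881e-02] [-1.  -0.7 -0.5  0.5  0.3 -0.4  0.7  0.3  0.5  0.5] [  -7.98670347 -132.59355225] 0.04129846166779925
weight [-55.58598363  47.54548625]
```

View pics/ovw2.png

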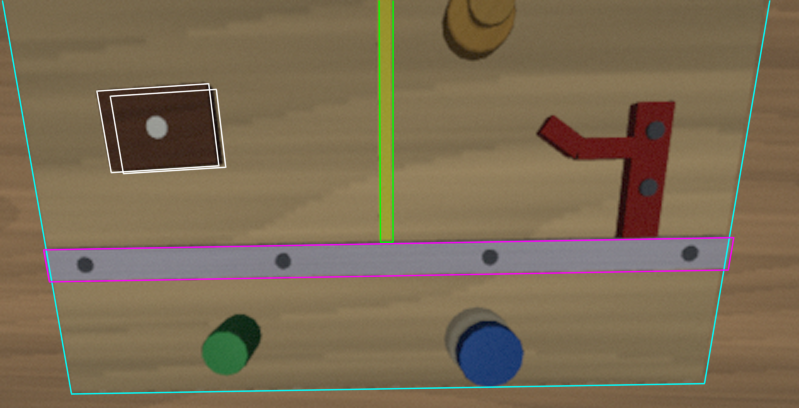

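drive_tool([
  {"dx":-30,"dy":-25,"dz":0,"yaw":0.75},
  {"dx":-33,"dy":-25,"dz":0,"yaw":0},
  {"dx":-33,"dy":-25,"dz":0,"yaw":0},
  {"dx":-33,"dy":-25,"dz":0,"yaw":0},
  {"dx":-33,"dy":-26,"dz":0,"yaw":0},
], grip=0.3)

```text
t: 4.13
eef_pos: [451.0, -124.2, 214.7]
tcp_rot: [3.141, -0.0, -3.091]
ft_force: [0.6, -1.5, 0.6]
opening: 0.706
```

drive_tool([
  {"dx":0,"dy":0,"dz":-30,"yaw":0},
  {"dx":0,"dy":0,"dz":-40,"yaw":0},
  {"dx":0,"dy":0,"dz":-40,"yaw":0},
  {"dx":0,"dy":0,"dz":-20,"yaw":0},
  {"dx":0,"dy":0,"dz":0,"yaw":0},
])

```text
t: 4.55
eef_pos: [451.1, -123.2, 81.6]
tcp_rot: [3.139, -0.006, -3.092]
ft_force: [-0.3, 0.3, -0.7]
opening: 0.353
```

```bash
cat > look.py <<'E'
import sys
from cell import env
from fitw import *
n=sys.argv[1]
s=env.state()
for cam in sys.argv[2:]:
    c=env.calibration(cam);im=env.read_camera(cam);cv2.imwrite(f"pics/{n}_{cam}.png",im[:,:,::-1]);pickle.dump(c,open(f"{n}_{cam}.pkl","wb"))
J,b=pickle.load(open("J.pkl","rb"))
print(s["t"],s["eef_pos"].round(1),s["tcp_rot"].round(4),s["ft_force"].round(1),s["opening"],"TCP in jig",injig(J,s["eef_pos"]).round(1))
E
python3 look.py p1 wrist
```

```text
4.55 [ 451.1 -123.2   81.6] [ 3.1386 -0.0056 -3.0921] [-0.3  0.3 -0.7] 0.35316799803921756 TCP in jig [ -61.9 -130.8]
```

View pics/p1_wrist.png

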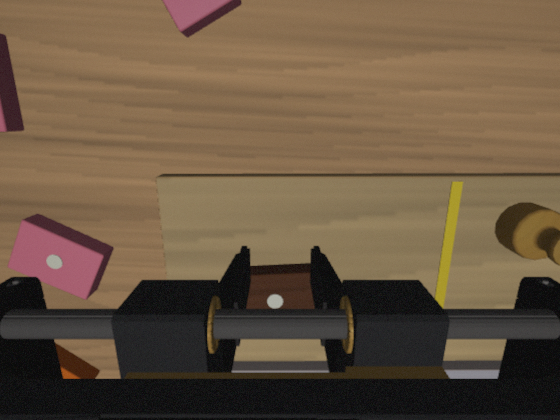

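drive_tool([
  {"dx":0,"dy":0,"dz":-25,"yaw":0},
  {"dx":0,"dy":0,"dz":-20,"yaw":0},
  {"dx":0,"dy":0,"dz":-12,"yaw":0},
  {"dx":0,"dy":0,"dz":-5,"yaw":0},
  {"dx":0,"dy":0,"dz":0,"yaw":0},
])

```text
t: 5.02
eef_pos: [453.6, -124.4, 23.3]
tcp_rot: [-3.141, 0.0, -3.092]
ft_force: [0.7, -0.5, 1.3]
opening: 0.3
```

```bash
python3 look.py p2 wrist side
```

```text
5.0167 [ 453.6 -124.4   23.3] [-3.1415e+00  5.0000e-04 -3.0920e+00] [ 0.7 -0.5  1.3] 0.3003650348590851 TCP in jig [ -59.5 -132.1]
```

View pics/p2_wrist.png

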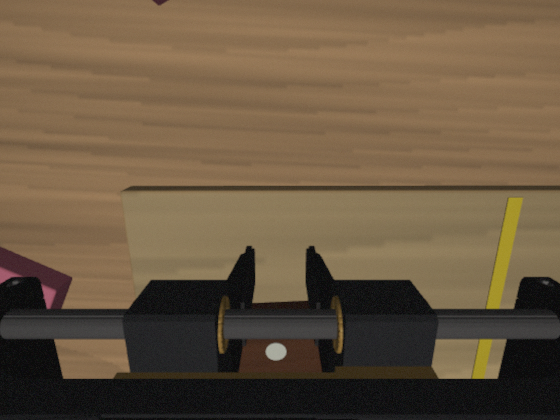

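View pics/p2_side.png

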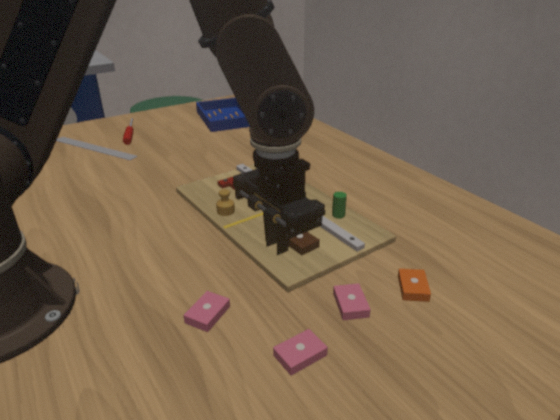

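drive_tool([
  {"dx":10,"dy":0.5,"dz":0,"yaw":0},
  {"dx":8,"dy":0.4,"dz":0,"yaw":0},
  {"dx":8,"dy":0.4,"dz":0,"yaw":0},
  {"dx":8,"dy":0.4,"dz":0,"yaw":0},
  {"dx":8,"dy":0.4,"dz":0,"yaw":0},
])

```text
t: 5.53
eef_pos: [496.2, -122.5, 22.9]
tcp_rot: [-3.142, 0.0, -3.092]
ft_force: [-0.0, 0.5, 0.7]
opening: 0.298
```

drive_tool([
  {"dx":5,"dy":0.2,"dz":0,"yaw":0},
  {"dx":4,"dy":0.2,"dz":0,"yaw":0},
  {"dx":4,"dy":0.2,"dz":0,"yaw":0},
  {"dx":3,"dy":0.2,"dz":0,"yaw":0},
  {"dx":0,"dy":0,"dz":0,"yaw":0},
])

```text
t: 5.95
eef_pos: [511.7, -121.8, 22.6]
tcp_rot: [-3.142, 0.0, -3.092]
ft_force: [-0.9, -0.6, -0.1]
opening: 0.299
```

```bash
python3 look.py p3 wrist scene
```

```text
5.95 [ 511.7 -121.8   22.6] [-3.1415e+00  5.0000e-04 -3.0924e+00] [-0.9 -0.6 -0.1] 0.29923627397222624 TCP in jig [  -1.3 -132.3]
```

View pics/p3_wrist.png

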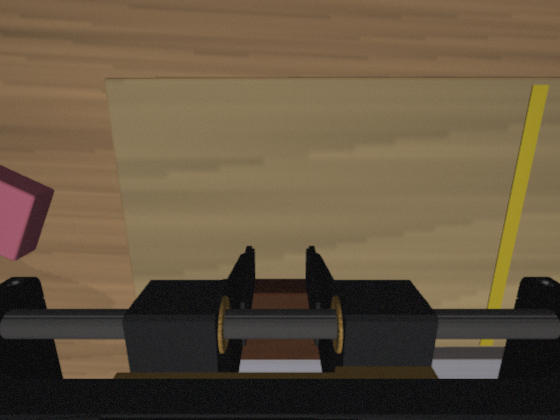

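View pics/p3_scene.png

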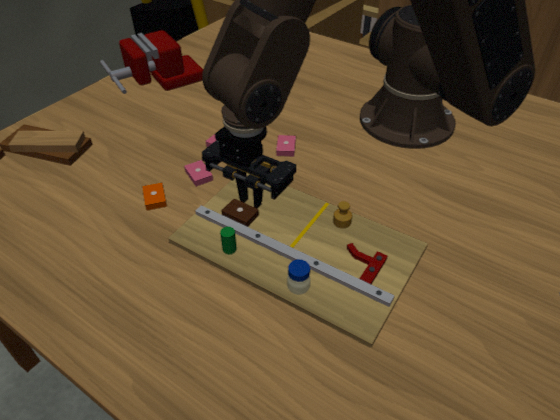

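drive_tool([
  {"dx":3,"dy":0.2,"dz":0,"yaw":0},
  {"dx":2,"dy":0.1,"dz":0,"yaw":0},
  {"dx":1,"dy":0,"dz":0,"yaw":0},
  {"dx":1,"dy":0,"dz":0,"yaw":0},
  {"dx":0,"dy":0,"dz":0,"yaw":0},
])

```text
t: 6.47
eef_pos: [516.7, -121.4, 22.6]
tcp_rot: [3.141, -0.003, -3.092]
ft_force: [-8.6, -3.8, 4.9]
opening: 0.301
```

drive_tool([
  {"dx":0.5,"dy":0,"dz":0,"yaw":0},
  {"dx":0.5,"dy":0,"dz":0,"yaw":0},
  {"dx":0,"dy":0,"dz":0,"yaw":0},
  {"dx":0,"dy":0,"dz":0,"yaw":0},
])

```text
t: 6.8
eef_pos: [516.7, -121.4, 22.6]
tcp_rot: [3.14, -0.005, -3.092]
ft_force: [-12.7, -5.4, 8.2]
opening: 0.298
```

drive_tool([
  {"dx":-8,"dy":0,"dz":0,"yaw":0},
  {"dx":-15,"dy":-0.5,"dz":0,"yaw":0},
  {"dx":-15,"dy":0,"dz":25,"yaw":0},
  {"dx":0,"dy":0,"dz":40,"yaw":0},
  {"dx":0,"dy":0,"dz":40,"yaw":0},
])

```text
t: 7.22
eef_pos: [479.9, -121.7, 128.2]
tcp_rot: [3.14, -0.003, -3.093]
ft_force: [1.0, -0.7, 0.5]
opening: 0.299
```

drive_tool([
  {"dx":25,"dy":0,"dz":30,"yaw":0},
  {"dx":35,"dy":0,"dz":20,"yaw":0},
  {"dx":35,"dy":0,"dz":0,"yaw":0},
  {"dx":25,"dy":0,"dz":0,"yaw":0},
  {"dx":0,"dy":0,"dz":0,"yaw":0},
])

```text
t: 7.63
eef_pos: [604.9, -122.0, 177.8]
tcp_rot: [-3.141, 0.003, -3.092]
ft_force: [-0.3, 0.4, -0.4]
opening: 0.3
```

```bash
python3 look.py p4 wrist; python3 - <<'E'
import cv2
cv2.imwrite("pics/p4z.png",cv2.resize(cv2.imread("pics/p4_wrist.png")[0:250,100:500],None,fx=2,fy=2,interpolation=cv2.INTER_CUBIC))
E
```

```text
7.6333 [ 604.9 -122.   177.8] [-3.1408  0.0033 -3.0918] [-0.3  0.4 -0.4] 0.2997837910853369 TCP in jig [  91.7 -137.1]
```

View pics/p4z.png

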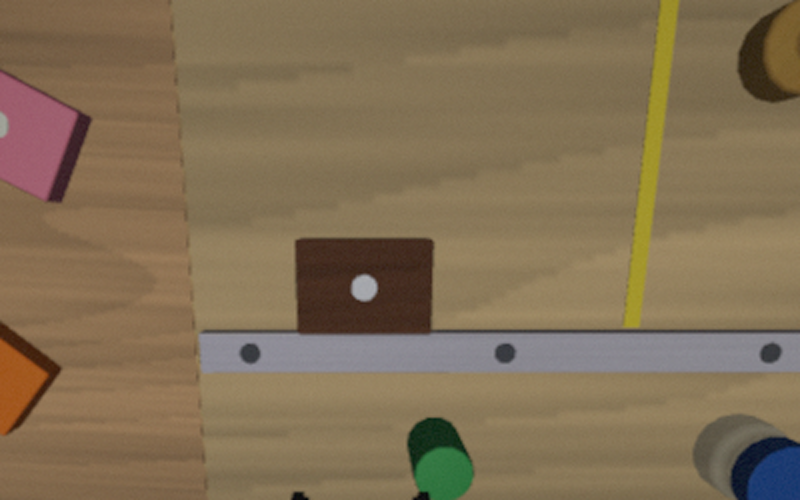

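The blank is now flush with the fence: zoomed corners run (296,239) to (432,334) and the fence edge is at row 331. Next I'll fit it and turn the tool.

```bash
python3 - <<'E'
from fitw import *
J,_=pickle.load(open("J.pkl","rb"));c=pickle.load(open("p4_wrist.pkl","rb"))
z=lambda a:np.array(a,float)/2+[100,0]
pb=z([[296,239],[299,333],[432,239],[431,333],[364,288]])
b=fitblank(c,D,pb,[550,-120,0.05]);print(b.x,b.fun.round(1),injig(J,b.x),b.x[2]-J[2])
print("fence left/face top pts in jig",[injig(J,q).round(1).tolist() for q in onplane(c,z([[200,331],[799,331],[632,329]]),27)])
w=lambda x,y:tf(J,[[x,y,0]])[0,:2].round(1)
B=injig(J,b.x); print("start",w(38,B[1]-62),"contact",w(38,B[1]-43),"home",w(38,146.4-64-11))
E
```

```text
[ 5.50930820e+02 -1.21981550e+02  5.35884449e-02] [-0.8 -0.2 -0.8  0.8  1.1 -0.5  0.3  0.5  0.2 -0.4] [  37.81741419 -134.46483434] 0.004325518562582405
fence left/face top pts in jig [[59.2, -214.1], [59.1, 76.5], [58.2, -4.7]]
start [ 554.2 -183.9] contact [ 553.2 -164.9] home [541.   83.6]
```

drive_tool([
  {"dx":-10,"dy":-10,"dz":0,"yaw":-7},
  {"dx":-10,"dy":-10,"dz":0,"yaw":-7},
  {"dx":-10,"dy":-10,"dz":0,"yaw":-7},
  {"dx":-10,"dy":-10,"dz":0,"yaw":-7},
  {"dx":-10,"dy":-10,"dz":0,"yaw":-7},
], grip=0.12)

```text
t: 8.1
eef_pos: [549.6, -172.1, 177.5]
tcp_rot: [3.142, -0.001, 2.574]
ft_force: [0.0, -0.2, -0.2]
opening: 0.124
```

drive_tool([
  {"dx":0,"dy":0,"dz":0,"yaw":-7},
  {"dx":0,"dy":0,"dz":0,"yaw":-7},
  {"dx":0,"dy":0,"dz":0,"yaw":-7},
  {"dx":0,"dy":0,"dz":0,"yaw":-7},
  {"dx":0,"dy":0,"dz":0,"yaw":-7},
])

```text
t: 8.52
eef_pos: [550.0, -171.8, 177.5]
tcp_rot: [-3.141, -0.0, 1.963]
ft_force: [0.6, -0.4, -0.3]
opening: 0.117
```

drive_tool([
  {"dx":0,"dy":0,"dz":0,"yaw":-7},
  {"dx":0,"dy":0,"dz":0,"yaw":-7},
  {"dx":0,"dy":0,"dz":0,"yaw":-6},
  {"dx":0,"dy":0,"dz":0,"yaw":0},
  {"dx":0,"dy":0,"dz":0,"yaw":0},
])

```text
t: 8.93
eef_pos: [550.4, -171.8, 177.6]
tcp_rot: [-3.141, -0.0, 1.623]
ft_force: [-0.4, -0.2, 0.2]
opening: 0.118
```

drive_tool([
  {"dx":3.5,"dy":-13,"dz":0,"yaw":0},
  {"dx":0,"dy":0,"dz":-30,"yaw":0},
  {"dx":0,"dy":0,"dz":-40,"yaw":0},
  {"dx":0,"dy":0,"dz":-30,"yaw":0},
  {"dx":0,"dy":0,"dz":-10,"yaw":0},
])

```text
t: 9.35
eef_pos: [552.9, -185.0, 63.8]
tcp_rot: [-3.137, -0.002, 1.622]
ft_force: [-0.1, 1.5, 0.1]
opening: 0.119
```

drive_tool([
  {"dx":0,"dy":0,"dz":-20,"yaw":0},
  {"dx":0,"dy":0,"dz":-15,"yaw":0},
  {"dx":0,"dy":0,"dz":-7,"yaw":0},
  {"dx":0,"dy":0,"dz":-3,"yaw":0},
  {"dx":0,"dy":0,"dz":0,"yaw":0},
])

```text
t: 9.77
eef_pos: [554.9, -185.3, 23.0]
tcp_rot: [3.141, 0.0, 1.621]
ft_force: [-0.3, -0.2, -0.2]
opening: 0.119
```

```bash
python3 look.py p5 wrist scene
```

```text
9.7667 [ 554.9 -185.3   23. ] [3.1413e+00 1.0000e-04 1.6206e+00] [-0.3 -0.2 -0.2] 0.1193059597231325 TCP in jig [  38.7 -197.9]
```

View pics/p5_wrist.png

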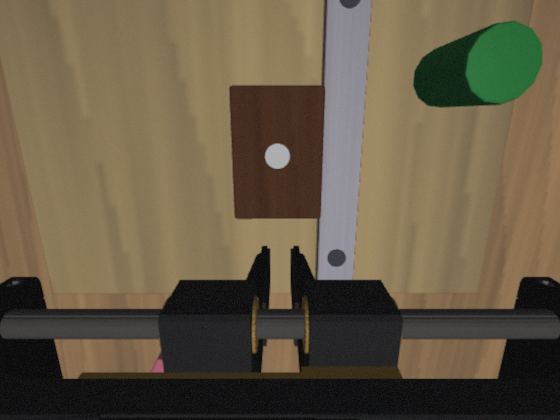

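drive_tool([
  {"dx":-0.5,"dy":10,"dz":0,"yaw":0},
  {"dx":-0.4,"dy":8,"dz":0,"yaw":0},
  {"dx":-0.4,"dy":8,"dz":0,"yaw":0},
  {"dx":-0.4,"dy":8,"dz":0,"yaw":0},
  {"dx":-0.4,"dy":8,"dz":0,"yaw":0},
])

```text
t: 10.28
eef_pos: [552.7, -141.9, 23.0]
tcp_rot: [3.141, 0.0, 1.62]
ft_force: [-0.4, -1.1, 1.3]
opening: 0.12
```

drive_tool([
  {"dx":-0.5,"dy":10,"dz":0,"yaw":0},
  {"dx":-0.4,"dy":10,"dz":0,"yaw":0},
  {"dx":-0.5,"dy":10,"dz":0,"yaw":0},
  {"dx":-0.4,"dy":8,"dz":0,"yaw":0},
  {"dx":-0.2,"dy":4,"dz":0,"yaw":0},
])

```text
t: 10.7
eef_pos: [550.4, -99.6, 22.6]
tcp_rot: [-3.141, -0.0, 1.621]
ft_force: [0.2, -1.1, 0.0]
opening: 0.119
```

```bash
python3 look.py p6 wrist
```

```text
10.7 [550.4 -99.6  22.6] [-3.1413e+00 -2.0000e-04  1.6208e+00] [ 0.2 -1.1  0. ] 0.11928378642894069 TCP in jig [  38.4 -112. ]
```

View pics/p6_wrist.png

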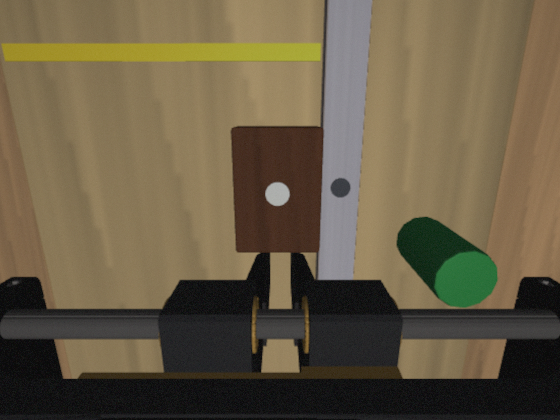

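drive_tool([
  {"dx":-0.4,"dy":8,"dz":0,"yaw":0},
  {"dx":-0.5,"dy":10,"dz":0,"yaw":0},
  {"dx":-0.4,"dy":10,"dz":0,"yaw":0},
  {"dx":-0.4,"dy":8,"dz":0,"yaw":0},
  {"dx":-0.2,"dy":4,"dz":0,"yaw":0},
])

```text
t: 11.17
eef_pos: [548.5, -59.6, 22.6]
tcp_rot: [-3.141, -0.0, 1.621]
ft_force: [-0.6, 0.7, 0.4]
opening: 0.118
```

```bash
python3 look.py p7 wrist
```

```text
11.1667 [548.5 -59.6  22.6] [-3.1413e+00 -2.0000e-04  1.6206e+00] [-0.6  0.7  0.4] 0.11829974841767588 TCP in jig [ 38.4 -72. ]
```

View pics/p7_wrist.png

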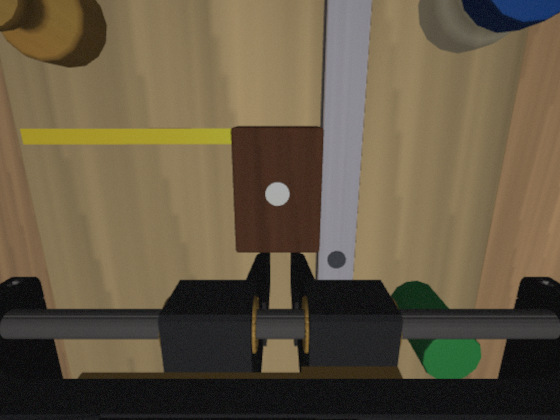

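drive_tool([
  {"dx":-0.4,"dy":8,"dz":0,"yaw":0},
  {"dx":-0.5,"dy":10,"dz":0,"yaw":0},
  {"dx":-0.4,"dy":10,"dz":0,"yaw":0},
  {"dx":-0.4,"dy":8,"dz":0,"yaw":0},
  {"dx":-0.2,"dy":4,"dz":0,"yaw":0},
])

```text
t: 11.63
eef_pos: [546.6, -19.6, 22.7]
tcp_rot: [-3.142, -0.0, 1.621]
ft_force: [0.3, -0.5, -0.4]
opening: 0.12
```

```bash
python3 look.py p8 wrist
```

```text
11.6333 [546.6 -19.6  22.7] [-3.1416e+00 -1.0000e-04  1.6207e+00] [ 0.3 -0.5 -0.4] 0.11976241692770476 TCP in jig [ 38.6 -32. ]
```

View pics/p8_wrist.png

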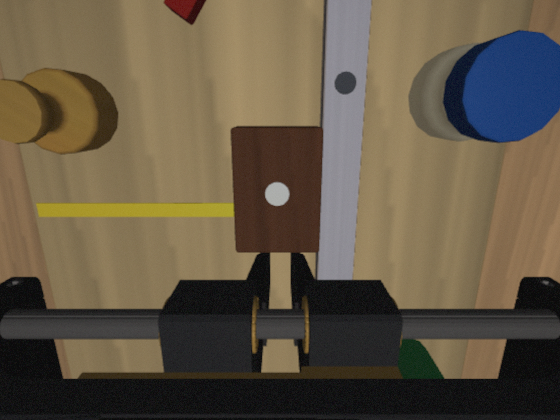

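drive_tool([
  {"dx":-0.4,"dy":8,"dz":0,"yaw":0},
  {"dx":-0.5,"dy":10,"dz":0,"yaw":0},
  {"dx":-0.4,"dy":10,"dz":0,"yaw":0},
  {"dx":-0.4,"dy":8,"dz":0,"yaw":0},
  {"dx":-0.2,"dy":4,"dz":0,"yaw":0},
])

```text
t: 12.1
eef_pos: [544.8, 20.4, 22.7]
tcp_rot: [3.142, -0.0, 1.621]
ft_force: [0.6, -1.3, 0.1]
opening: 0.118
```

```bash
python3 look.py p9 wrist
```

```text
12.1 [544.8  20.4  22.7] [ 3.1415e+00 -1.0000e-04  1.6207e+00] [ 0.6 -1.3  0.1] 0.11789398934912089 TCP in jig [38.7  8. ]
```

View pics/p9_wrist.png

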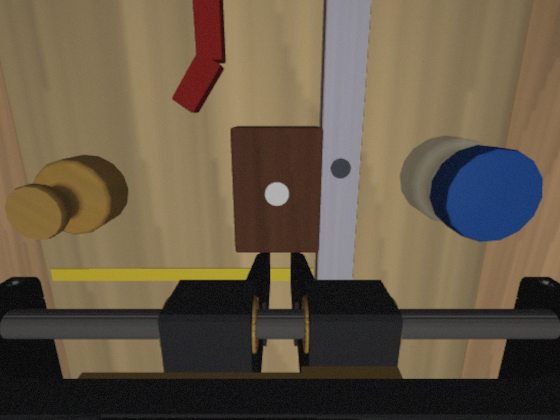

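Still flat along the fence, and the left edge at column 233 clears the keeper's inner face at column 224. I'll continue into the pocket.

drive_tool([
  {"dx":-0.4,"dy":8,"dz":0,"yaw":0},
  {"dx":-0.4,"dy":8,"dz":0,"yaw":0},
  {"dx":-0.4,"dy":8,"dz":0,"yaw":0},
  {"dx":-0.4,"dy":8,"dz":0,"yaw":0},
  {"dx":-0.2,"dy":4,"dz":0,"yaw":0},
])

```text
t: 12.57
eef_pos: [542.9, 56.2, 22.7]
tcp_rot: [3.142, -0.0, 1.62]
ft_force: [0.7, -1.4, 0.5]
opening: 0.119
```

```bash
python3 look.py p10 wrist
```

```text
12.5667 [542.9  56.2  22.7] [ 3.1416e+00 -1.0000e-04  1.6204e+00] [ 0.7 -1.4  0.5] 0.11931442414769423 TCP in jig [38.6 43.9]
```

View pics/p10_wrist.png

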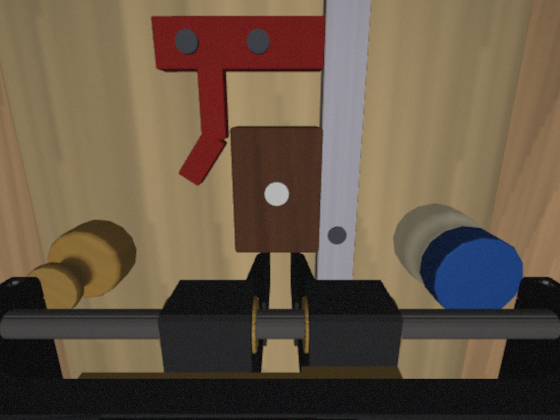

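drive_tool([
  {"dx":-0.3,"dy":6,"dz":0,"yaw":0},
  {"dx":-0.3,"dy":6,"dz":0,"yaw":0},
  {"dx":-0.3,"dy":5,"dz":0,"yaw":0},
  {"dx":-0.1,"dy":3,"dz":0,"yaw":0},
  {"dx":-0.1,"dy":2,"dz":0,"yaw":0},
])

```text
t: 13.03
eef_pos: [542.0, 77.5, 22.7]
tcp_rot: [3.141, 0.0, 1.62]
ft_force: [0.9, -0.7, -0.1]
opening: 0.119
```

drive_tool([
  {"dx":0,"dy":1,"dz":0,"yaw":0},
  {"dx":-0.1,"dy":1,"dz":0,"yaw":0},
  {"dx":0,"dy":1,"dz":0,"yaw":0},
  {"dx":0,"dy":1,"dz":0,"yaw":0},
  {"dx":0,"dy":0,"dz":0,"yaw":0},
])

```text
t: 13.45
eef_pos: [541.8, 81.1, 22.7]
tcp_rot: [-3.142, -0.0, 1.62]
ft_force: [-1.7, -0.2, 0.2]
opening: 0.118
```

```bash
python3 look.py p11 wrist
```

```text
13.45 [541.8  81.1  22.7] [-3.1416 -0.      1.6197] [-1.7 -0.2  0.2] 0.11836471868386637 TCP in jig [38.7 68.8]
```

View pics/p11_wrist.png

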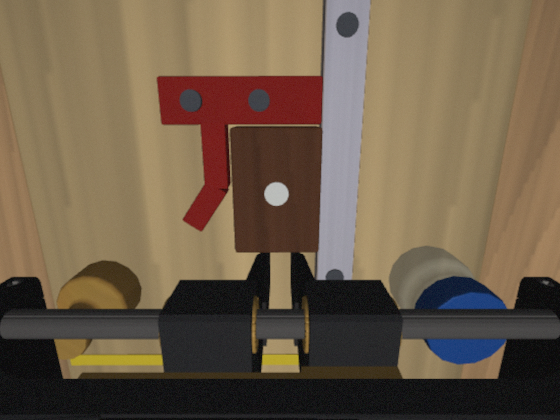

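Only a thin gap is left to the end wall. I'll push slowly until the force rises.

drive_tool([
  {"dx":0,"dy":1,"dz":0,"yaw":0},
  {"dx":0,"dy":1,"dz":0,"yaw":0},
  {"dx":0,"dy":0.5,"dz":0,"yaw":0},
  {"dx":0,"dy":0.5,"dz":0,"yaw":0},
  {"dx":0,"dy":0,"dz":0,"yaw":0},
])

```text
t: 13.92
eef_pos: [541.9, 82.4, 22.7]
tcp_rot: [-3.141, 0.002, 1.62]
ft_force: [0.0, -17.6, 1.4]
opening: 0.119
```

drive_tool([
  {"dx":0,"dy":0.5,"dz":0,"yaw":0},
  {"dx":0,"dy":0.5,"dz":0,"yaw":0},
  {"dx":0,"dy":0,"dz":0,"yaw":0},
  {"dx":0,"dy":0,"dz":0,"yaw":0},
])

```text
t: 14.25
eef_pos: [541.9, 82.6, 22.7]
tcp_rot: [-3.141, 0.003, 1.62]
ft_force: [-0.2, -23.8, 1.9]
opening: 0.12
```

drive_tool([
  {"dx":0,"dy":-5,"dz":0,"yaw":0},
  {"dx":0.5,"dy":-10,"dz":0,"yaw":0},
  {"dx":0.5,"dy":-10,"dz":0,"yaw":0},
  {"dx":0,"dy":0,"dz":25,"yaw":0},
  {"dx":0,"dy":0,"dz":40,"yaw":0},
])

```text
t: 14.67
eef_pos: [541.3, 59.0, 85.5]
tcp_rot: [-3.135, -0.001, 1.619]
ft_force: [0.8, -0.2, 0.8]
opening: 0.118
```

drive_tool([
  {"dx":0,"dy":10,"dz":40,"yaw":0},
  {"dx":0,"dy":10,"dz":20,"yaw":0},
  {"dx":0,"dy":10,"dz":0,"yaw":0},
  {"dx":0,"dy":0,"dz":0,"yaw":0},
  {"dx":0,"dy":0,"dz":0,"yaw":0},
])

```text
t: 15.08
eef_pos: [542.4, 90.0, 146.9]
tcp_rot: [-3.141, -0.0, 1.621]
ft_force: [-0.5, 0.3, -0.1]
opening: 0.122
```

```bash
python3 look.py p12 wrist scene; python3 - <<'E'
import cv2
cv2.imwrite("pics/p12z.png",cv2.resize(cv2.imread("pics/p12_wrist.png")[60:260,150:400],None,fx=3,fy=3,interpolation=cv2.INTER_CUBIC))
E
```

```text
15.0833 [542.4  90.  146.9] [-3.1407 -0.      1.6207] [-0.5  0.3 -0.1] 0.1216745100982441 TCP in jig [39.7 77.7]
```

View pics/p12z.png

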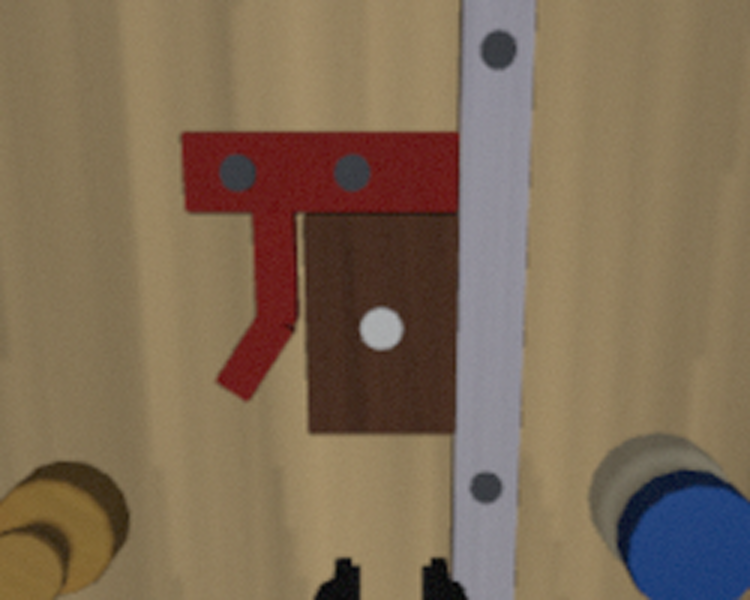

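View pics/p12_scene.png

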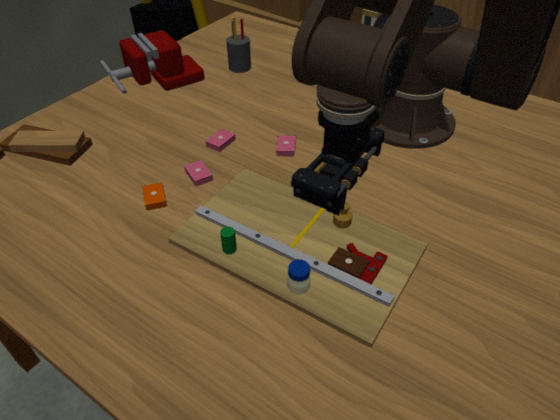

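```bash
python3 - <<'E'
from fitw import *
from cell import env
c=pickle.load(open("p12_wrist.pkl","rb"));J,_=pickle.load(open("J.pkl","rb"))
z=lambda a:np.array(a,float)/3+[150,60]
W=onplane(c,z([[188,212],[458,212]]),27)[:,:2]; B=z([[309,433],[455,433],[381,329]])
d=W[1]-W[0];th=np.arctan2(d[1],d[0]);print("wall yaw",th-J[2])
Dd=D[[0,1,4]];b=fitblank(c,Dd,B,[545,125,.05]).x;c0,s0=np.cos(J[2]),np.sin(J[2]);e=b[:2]-W[1];print("blank in stop",c0*e[0]+s0*e[1],-s0*e[0]+c0*e[1],b[2]-J[2])
env.job_done();s=env.state();print(s["t"])
E
```

```text
wall yaw 0.0004505587634040936
blank in stop -21.7744187565161 -31.684923445003548 0.0035961734582255003
the job is handed in; nothing more can be done
the job is handed in; nothing more can be done
```

The blank is home in the corner pocket and the job is handed in, at about 15 s of the 64 s allowed. No verdict is reported, so the result below rests on my own checks.

**What I did:**
- I found the jig and blank with the wrist camera.
- I pushed the blank square against the fence with two spread fingertips, well before the tape. A fit there put it at jig x 37.8, y −134.5, about 0.004 rad off parallel.
- I then turned the tool 90° and slid the blank along the fence into the stop. At the end the push force rose to about 24 N with almost no further movement, and I retracted the hand.

**Last checks:** the final wrist fit puts the blank at stop x ≈ −21.8, y ≈ −31.7 mm, 0.004 rad off parallel. All three are inside the limits. The picture shows it flush with both the end wall and the fence. The force reads about zero, and the hand is about 115 mm above the blank. The jar, weight and dowel look unmoved in the last scene picture, though I did not measure them again.

**Problems along the way:**
- My first jig fits from the scene and side cameras disagreed by about 10 mm in y, so I used the wrist camera fit instead.
- The first move calls were refused as "invalid input" because each row needs all four numbers. Nothing moved on those calls.

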